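# Seat the loose crank on the jack's hidden drive and wind the gear up

### The arm

A 6-joint arm with a two-finger parallel gripper is mounted at the origin on a cart in front of the work surface, level with it; the furniture and walls round the work are solid. World frame = base frame: x ahead of the robot, y to its left, z up, the work surface at z = 0. Lengths are in mm, angles in rad, forces in N, time in s.
With the tool pointing down it reaches from about 275 to 1000 mm from the base axis. Payload 8.4 kg.
Tool frame: the origin (TCP) lies on the centre line of the jaws, within the pads' length; the fingertips stand r.tip_reach ahead of it and the grasp point (between the pads) lies 11 mm behind it (r.tip_reach is the distance from the TCP to the fingertips, in mm); z points along the fingers, y is the line along which they close (so a half turn about z gives the same grasp; the last joint's range is limited). The gripper opens to 85 mm and grips with 20 to 120 N. Pads are 22 mm wide; open, the fingers measure 114 mm over their backs; the gripper's body (76 mm by 85 mm) begins 54 mm behind the grasp point. The pads swing forward as they close: fully open they stand 13 mm farther back than shut.
Start: joints at [-1.183, 0.353, 1.633, -0, 1.155, -0.002], TCP at [237.501, -578.119, 239.281] pointing down, gripper open.
Joint ranges: [-2.63, 2.63], [-0.92, 2.1], [0.06, 2.66], [-1.3, 4.44], [0, 2.69], [-3.02, 3.02]. Speed limits (rad/s): [2.22, 2.22, 2.79, 3.14, 3.14, 3.14].

### API

Orientations are given as [roll, pitch, yaw] about the fixed x, y, z axes, in that order (R = Rz(yaw) Ry(pitch) Rx(roll)).
In Python, from rig import r gives the robot as it stands.
- The arm moves only by the tool carry_out, never from a script. Its argument "targets" is a list of rows, each an object with "dp": the shift along the tool's x, y, z in mm, a list of three; "yaw": the turn about the tool's z in degrees. A call has 1 to 12 rows; each row is the pose to reach, as a shift and turn from the pose commanded when the call began, along the tool's axes at that moment; what a row does not reach only later rows make up. A row lasts 1/8 s, in which the tool goes at most 62.5 mm and 10.7 degrees, less where a joint would pass 70% of its speed; a pose out of reach is approached as far as the arm can. A call with a gripper value outside its range is refused whole. "fingers" is the opening, from -1 (shut) to 1 (fully open), so that 0 is half open, set as the call begins (left out, the last holds). The fingers move at their own pace and stop on an object; "grip_force" is the grip in N (left out, the last holds). Time passes only in rows, so rows that repeat a pose let the fingers close. It gives the time, the measured TCP pose, the force, the opening and the grip force at its end, in the units of the state.
- r.sense(): the state, without advancing time (a new reading comes with each control period).
- r.grab_frame(name): name is "scene" or "top" or "wrist"; returns the picture (400x640x3 uint8, red, green, blue); there is no depth.
- r.get_calibration(name): a dict with "fx", "fy", "cx", "cy" (pixels), "dist_coeffs" ([k1, k2, p1, p2, k3] as OpenCV has them; the pictures are not rectified), "rvec" (rotation vector, rad) and "tvec" (3), from world to camera coordinates, as OpenCV has them. Camera axes: x right, y down, z forward; pixel columns grow to the right and rows downward; lengths in mm; the calibration is good to about 2 mm. A picture is of the moment at which its call begins: read the wrist's pose just before it. get_calibration takes no time and is no camera call; for the wrist camera it gives the pose at the moment of the call.
- r.sign_off(): hands the job in; it is judged then, once.
The state is a dict: "clock": time; "qpos": joint angles; "qvel": joint speeds; "joint_efforts": joint torques, N m; "eef_pos": TCP position; "tcp_rot": TCP orientation; "contact_force": force on the tool from outside, world axes, zero at the start; "wrist_torque": the same for the moment, N m; "opening": opening from 0.0 (shut) to 1.0 (fully open); "grasp_force": force on a finger pad.
Only numpy, scipy, OpenCV 4.12 (cv2) and the standard library are available. Lean on these libraries where they do the work, as an engineer would, in place of code of your own. Each camera call takes 0.05 s, during which the arm holds its last target. There are 200 camera calls.

### The job

Take the loose crank from its stand, lower it into the well of the small bench jack and feel for the hidden square drive, pressing only gently on its spring, until the crank drops fully home. Then turn the crank clockwise (seen from above) until the jack's saddle, with the gear on it, is all the way up, and let go, leaving the crank standing seated in the jack. Do not lift the saddle or the gear by hand, keep the gear on the saddle, and leave the piston and the big nut beside the work where they are.

Things in the scene. Friction and masses are not known exactly. Their poses are not given: they have to be found in the camera images.
- crank_grip (a point): Loose steel crank, 0.42 kg, 155 mm tall, standing tip down in a round tube stand 102 mm high (lift it straight up). The point: middle of the free part of its top boss, 134 mm above the tip. The boss is 26 x 26 mm square in plan, its sides free from 108 to 155 mm above the tip, facing along x and y; a 20 to 60 N grip holds it. z is up the spindle, x along the crank arm.
- crank_knob (a point): Middle of the crank's upright black knob, 18 mm thick, 75 mm from the spindle axis at the end of the arm (18 mm wide, 98 to 108 mm above the crank's tip); the knob's top is 152 mm above the tip. Axes as crank_grip.
- crank_tip (a point): Centre of the bottom end face of the crank; axes as crank_grip. The last 20 mm are a square of 16 x 16 mm with sides parallel to the boss; above it the spindle is round, 24 mm thick, up to a 40 mm flange 92 to 98 mm above the tip.
- jack: Small dark steel bench jack, fixed. Origin on the table on the axis of its crank well, z up. The well is an upright tube 98 mm high; the lifting column with the saddle stands 105 mm from it, towards the jack's own -y. Turning the drive in the well clockwise (from above) by 1.3 rad raises the saddle to its stop; it stays where it is left. A tall fixed gear lever (411 mm) stands behind it: keep clear.
- well_mouth (a point): Centre of the mouth of the jack's crank well, 98 mm above the table, 50 mm wide outside, a funnel 40 mm wide that narrows in 10 mm to a bore 25.8 mm wide; the bore ends 31 mm above the table, just above the drive. Axes as the jack.
- drive_floor (a point): Floor of the hidden drive at the foot of the well, 12 mm above the table; axes as the jack. The drive is a socket with a square hole 17.4 mm wide, its rim 18 mm above this point, at an unknown angle (not shown here; the crank fits every quarter turn, within about 5 degrees). It resists turning with 0.12 N m and starts against its anticlockwise stop. Crank fully home: its tip is at this point.
- plunger (a joint): How far the sprung drive at the foot of the well is pressed down, m. 0 when not pressed; the first movement takes about 5 N, then 1.5 N per mm. Pressed more than 7 mm (about 16 N) counts as forced.
- saddle (a joint): Rise of the jack's saddle, m: 0 at the start, about 0.016 at the upper stop; 0.0125 per rad of clockwise turn of the drive.
- saddle_top (a point): Centre of the top of the saddle, a steel disc 72 mm wide on the lifting column, 42 mm above the table at the start.
- gear_mid (a point): Centre of the steel gear, 75 mm wide and 27 mm thick, 0.45 kg, that lies flat on the saddle (the load).
- piston_mid (a point): Centre of a loose bare piston, 76 mm wide and 66 mm high, standing upright on the table: a bystander.
- nut_mid (a point): Centre of a loose big hexagon nut, 46 x 52 mm and 23 mm thick, lying flat beside the jack: a bystander.

How it is judged:
By the outcome, as a careful person would: the job done as asked, in the order asked, and still so for the second after the job is handed in, with the robot touching nothing.
It also fails if it takes over 64 s, if anything falls off the work surface, if the arm or the gripper's body presses on something with over 40 N, if the wrist force passes 120 N, or if a joint passes its speed limit or range.

## Working session

There is one attempt and no reset: what is moved stays moved. The work goes in short steps, Python scripts to look and compute and a tool call to move; the robot and the scene stay as the last step left them, time stands still between calls to the robot, and variables do not carry over. Pictures are saved under pics/ and viewed, at most 10 in all, crops included, and the job is handed in when it is done.

Besides the shell and the picture viewer there is one more tool, called after "Request:" by a JSON object that holds its "method" and its "body". carry_out: Moves the arm, as the interface text tells. Its arguments: {"type":"object","properties":{"targets":{"type":"array","items":{"type":"object","properties":{"dp":{"type":"array","items":{"type":"number"}},"yaw":{"type":"number"}}}},"fingers":{"type":"number"},"grip_force":{"type":"number"}},"required":["targets"]}

```bash
ls; mkdir -p pics; python3 - <<'E'
from rig import r
import cv2
print(r.sense(), r.tip_reach)
for n in("scene","top"):
    im=r.grab_frame(n); cv2.imwrite(f"pics/{n}0.png",im[:,:,::-1]); print(n,r.get_calibration(n))
E
```

```text
pics
{'clock': 0.0, 'qpos': array([-1.18339402e+00,  3.53619350e-01,  1.63412853e+00,  2.37673070e-05,
        1.15520165e+00, -2.42717713e-03]), 'qvel': array([-0.0007768 ,  0.00089285, -0.00091543,  0.00063833,  0.00134004,
        0.00067398]), 'joint_efforts': array([-6.47134984e-04, -6.05268717e+01, -3.42073059e+01,  8.74392049e-05,
        9.50434740e-03,  3.29758983e-06]), 'eef_pos': array([ 237.33615921, -577.68578699,  238.58205737]), 'tcp_rot': array([-3.14023583e+00, -2.50244198e-05,  3.89819860e-01]), 'contact_force': array([ 0.18986626, -0.42900581,  0.77108925]), 'wrist_torque': array([-0.02379044, -0.02293441, -0.00848396]), 'grasp_force': 0.0, 'opening': 0.9986343426594747} 8.0
scene {'fx': 458.9186742875858, 'fy': 458.9186742875858, 'cx': 313.9788633548356, 'cy': 201.831864377088, 'dist_coeffs': array([-0.10011995,  0.        ,  0.        ,  0.        ,  0.        ]), 'rvec': array([ 0.12410415, -2.67063485,  1.61548511]), 'tvec': array([ 522.3890422 ,  108.34974002, 1437.52385165])}
top {'fx': 362.432963567213, 'fy': 362.432963567213, 'cx': 320.1956629648434, 'cy': 194.2908158998511, 'dist_coeffs': array([-0.07527614,  0.        ,  0.        ,  0.        ,  0.        ]), 'rvec': array([ 2.18871602, -2.14619719,  0.13618157]), 'tvec': array([  -2.9536307 ,  532.67345746, 1486.43493225])}
```

View pics/scene0.png

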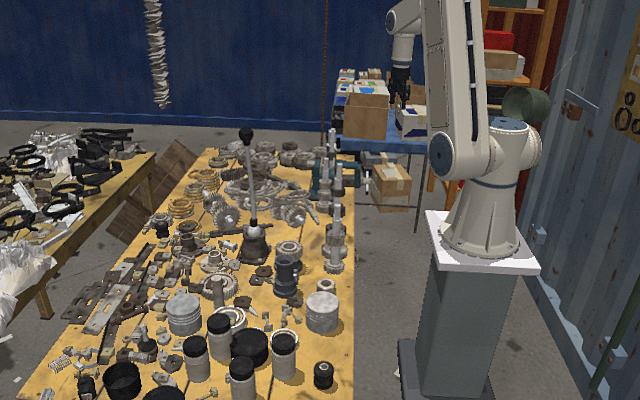

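View pics/top0.png

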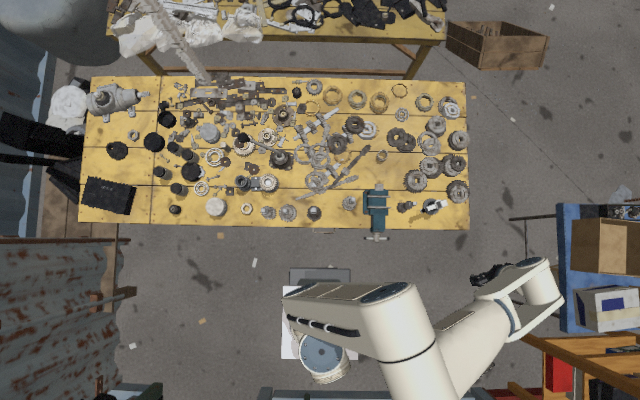

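```bash
python3 - <<'E'
import cv2
a=cv2.imread("pics/top0.png")[90:235,190:390]; cv2.imwrite("pics/topc.png",cv2.resize(a,None,fx=4,fy=4,interpolation=cv2.INTER_CUBIC))
a=cv2.imread("pics/scene0.png")[120:320,140:360]; cv2.imwrite("pics/scenec.png",cv2.resize(a,None,fx=3,fy=3,interpolation=cv2.INTER_CUBIC)[:600])
E
```

```text
(no output)
```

View pics/topc.png

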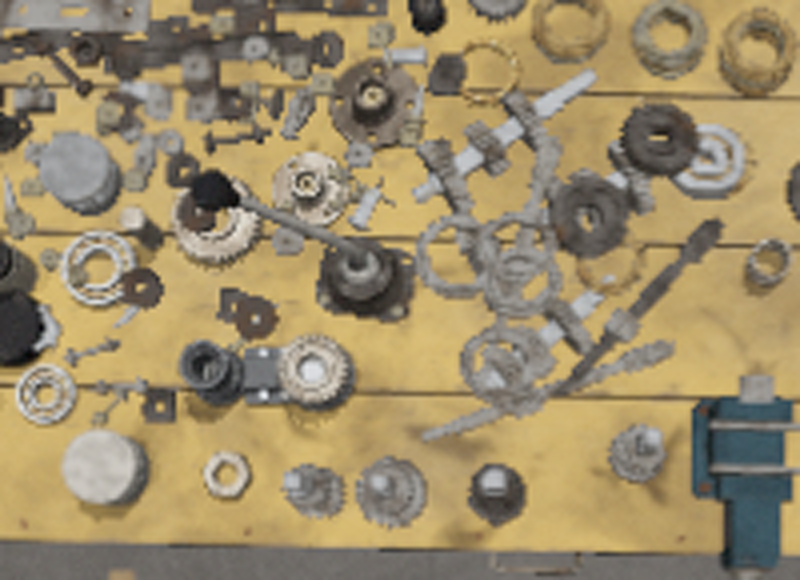

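View pics/scenec.png

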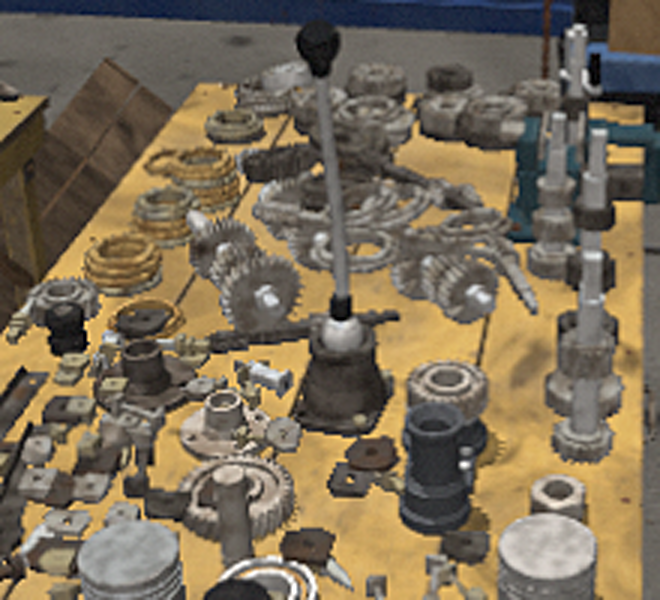

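```bash
python3 - <<'E'
import cv2,numpy as np
a=cv2.imread("pics/top0.png")[185:240,360:470]; a=cv2.resize(a,None,fx=5,fy=5,interpolation=cv2.INTER_CUBIC)
b=cv2.imread("pics/scene0.png")[120:220,285:365]; b=cv2.resize(b,None,fx=3,fy=3,interpolation=cv2.INTER_CUBIC)
c=np.zeros((580,800,3),np.uint8); c[:275,:550]=a; c[280:580,:240]=b
d=cv2.imread("pics/top0.png")[165:215,230:285]; d=cv2.resize(d,None,fx=6,fy=6,interpolation=cv2.INTER_CUBIC)
c[280:580,250:580]=d
cv2.imwrite("pics/c1.png",c)
E
```

```text
(no output)
```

View pics/c1.png

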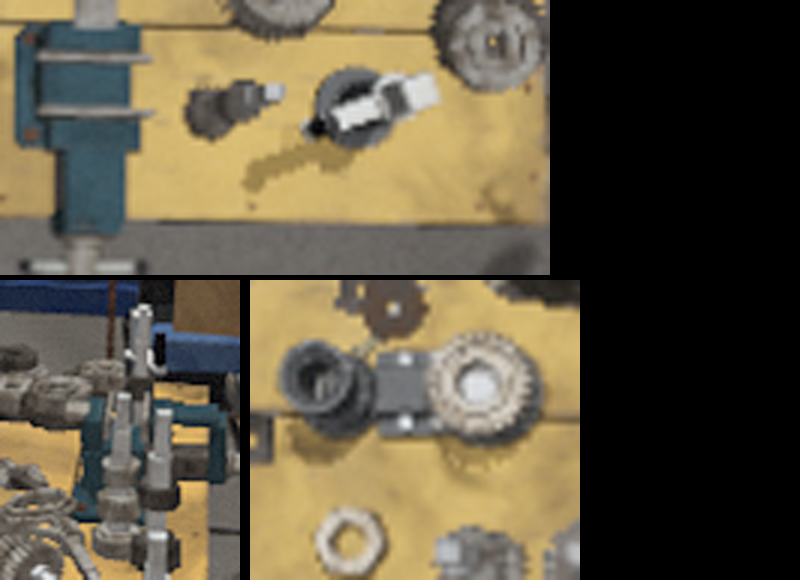

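```bash
cat > h.py <<'E'
import cv2, numpy as np
from rig import r
from scipy.spatial.transform import Rotation as Ro
def cam(n):
    c=r.get_calibration(n); K=np.array([[c["fx"],0,c["cx"]],[0,c["fy"],c["cy"]],[0,0,1]])
    R=cv2.Rodrigues(c["rvec"])[0]; return K,c["dist_coeffs"],R,c["tvec"]
def back(C,uv,z):
    K,d,R,t=C; p=cv2.undistortPoints(np.array([[uv]],float),K,d).ravel()
    ray=R.T@np.r_[p,1]; o=-R.T@t; return o+ray*(z-o[2])/ray[2]
def proj(C,P):
    K,d,R,t=C; return cv2.projectPoints(np.array(P,float).reshape(-1,3),cv2.Rodrigues(R)[0],t,K,d)[0].reshape(-1,2)
def tool(dw,s=None):
    s=s or r.sense(); return (Ro.from_euler("xyz",s["tcp_rot"]).inv().apply(dw)).round(1)
E
python3 - <<'E'
from h import *
C=cam("top"); print("cam",-C[2].T@C[3])
top=lambda u,v:(190+u/4,90+v/4)
c=lambda u,v:(360+u/5,185+v/5)
j=lambda u,v:(230+(u-250)/6,165+(v-280)/6)
print("stand mouth",back(C,c(356,105),102),"boss",back(C,c(422,90),165),"knob",back(C,c(315,127),160))
print("well",back(C,j(317,376),98),"gear",back(C,j(480,381),69),"nut",back(C,j(350,541),23),"piston",back(C,top(103,467),66),"leverknob",back(C,top(213,190),400))
E
```

```text
cam [ 359.13888396   22.44135183 1537.45054938]
stand mouth [ 486.12925192 -438.43818093  102.        ] boss [ 493.10126737 -470.21341486  165.        ] knob [ 463.43466529 -387.49164867  160.        ]
well [572.16869474 326.7758314   98.        ] gear [575.21721252 221.1626148   69.        ] nut [467.30795308 314.3837043   23.        ] piston [468.68940039 433.24341787  66.        ] leverknob [669.4343836  262.85098646 400.        ]
```

```bash
python3 - <<'E'
from h import *
s=r.sense(); print(tool(np.array([440,-450,360])-s["eef_pos"],s))
C=cam("wrist");o=-C[2].T@C[3]; print(o,tool(o-s["eef_pos"],s), C[2][2],C[0][0])
E
```

```text
[ 236.   -41.3 -121.3]
[ 315.33233246 -545.65727924  374.27846665] [  84.3   -0.2 -135.7] [-0.29967503 -0.12232877 -0.94616624] [343.78888518   0.         317.29803893]
```

Request:
{"method": "carry_out", "body": {"targets": [{"dp": [45,-8,-24],"yaw": 0},{"dp": [90,-16,-48],"yaw": 0},{"dp": [135,-24,-72],"yaw": 0},{"dp": [180,-32,-96],"yaw": 0},{"dp": [236,-41,-121],"yaw": 0},{"dp": [236,-41,-121],"yaw": 0},{"dp": [236,-41,-121],"yaw": 0}]}}

```text
clock: 0.98
eef_pos: [439.7, -450.3, 359.5]
tcp_rot: [-3.141, 0.001, 0.391]
contact_force: [-1.4, 0.2, -0.8]
opening: 0.998
grasp_force: 0.0
```

```bash
python3 - <<'E'
from h import *
im=r.grab_frame("wrist"); cv2.imwrite("pics/w1.png",im[:,:,::-1])
s=r.sense();print(s["clock"],s["eef_pos"],s["tcp_rot"])
np.savez("w1.npz",*cam("wrist"))
E
```

```text
1.025 [ 439.19378618 -450.64339518  359.2289854 ] [-3.14015689e+00  1.13991965e-03  3.89567629e-01]
```

View pics/w1.png

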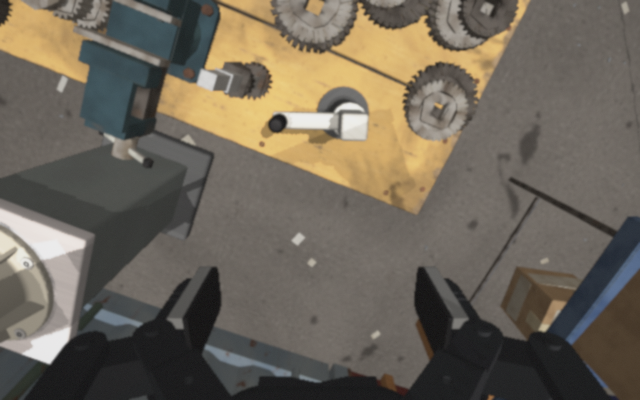

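```bash
cat > fit.py <<'E'
from h import *
from scipy.optimize import least_squares
def pts(p,zt):
    x,y,a=p; c,s=np.cos(a),np.sin(a)
    L=np.array([[75,0,152],[13,13,155],[13,-13,155],[-13,-13,155],[-13,13,155]],float)
    return np.c_[x+c*L[:,0]-s*L[:,1],y+s*L[:,0]+c*L[:,1],L[:,2]+zt]
def fit(C,uv,p0=(490,-460,1.9)):
    uv=np.array(uv,float)
    f=lambda q:(proj(C,pts(q[:3],q[3]))-uv).ravel()
    s=least_squares(f,[*p0,10]); s2=least_squares(lambda q:(proj(C,pts(q,10))-uv).ravel(),p0)
    return s.x,np.abs(s.fun).max(),s2.x,s2.fun.reshape(-1,2).round(1)
E
python3 - <<'E'
from fit import *
d=np.load("w1.npz"); C=[d[k] for k in d.files]
b=np.array([[340,113],[367,112],[368,138],[341,139]])
p=pts((490,-460,1.9),10); print(proj(C,p).round())
for k in range(4):
    f=fit(C,np.r_[[[277,123]],np.roll(b,k,0)]); print(k,f)
a=cv2.imread("pics/w1.png"); g=cv2.cvtColor(a,6)
print(g[104:146:2,330:376:2])
E
```

```text
[[269. 122.]
 [332. 140.]
 [335. 113.]
 [362. 114.]
 [359. 142.]]
0 (array([ 482.88715588, -475.20079459,    1.65359519,  -73.48095835]), np.float64(23.18965678288501), array([ 489.89719516, -466.99331967,    1.6571951 ]), array([[  1.2, -17.1],
       [ -3.4,  26.3],
       [-21.7,   0.8],
       [  3.4, -16.7],
       [ 21.1,   8.4]]))
1 (array([ 493.56652465, -466.44678072,    1.95099369,    0.63038349]), np.float64(1.4670005193079874), array([ 494.34414404, -465.51494039,    1.95138249]), array([[-1.5,  1.2],
       [-0.8, -0. ],
       [ 1.1, -1.8],
       [ 1.8, -0.4],
       [-0.7,  1.3]]))
2 (array([ 488.72080754, -473.87531685,    2.2276527 ,  -94.90665173]), np.float64(25.50650773045203), array([ 497.40886853, -463.35232541,    2.23042434]), array([[  1.1,  19. ],
       [-24.4,   0.4],
       [ -4.2, -27.4],
       [ 23.9,  -8.9],
       [  3.1,  19.2]]))
3 (array([ 467.58396393, -496.06350995,    1.88787786, -290.31666374]), np.float64(28.579675294935782), array([ 492.75994574, -466.25048821,    1.88061417]), array([[ -1.3,  -2.5],
       [-27.6,  27.8],
       [-25.8, -2
[... 1391 characters left out ...]
194 169 173 176 178]
 [ 64  63  82 121 104 114 188 215 214 214 216 215 216 215 214 213 214 212
  189 175 177 178 176]
 [ 67  61  63  83  99 115 181 213 215 213 213 214 215 214 214 214 213 208
  182 173 178 178 179]
 [ 93  74  68  72  85 116 179 210 214 214 213 211 213 213 214 214 213 206
  176 172 177 177 180]
 [112 118 121 115 118 125 165 189 195 197 199 199 197 200 201 204 204 199
  177 175 178 179 180]
 [149 161 169 166 167 162 157 156 156 159 159 162 163 162 164 165 167 169
  172 177 180 181 181]
 [170 172 173 173 172 173 173 174 174 176 177 178 176 175 176 173 173 174
  176 178 179 180 180]
 [174 172 173 172 172 172 174 176 177 177 178 178 178 178 177 177 177 178
  178 178 178 178 179]]
```

```bash
python3 - <<'E'
from h import *
s=r.sense(); print(tool(np.array([494.2,-465.5,136])-s["eef_pos"],s))
E
```

```text
[ 45.5  35.  223.1]
```

Request:
{"method": "carry_out", "body": {"targets": [{"dp": [22,17,30],"yaw": 0},{"dp": [45.5,35,60],"yaw": 0.5},{"dp": [45.5,35,100],"yaw": 0.5},{"dp": [45.5,35,140],"yaw": 0.5},{"dp": [45.5,35,155],"yaw": 0.5},{"dp": [45.5,35,155],"yaw": 0.5}]}}

```text
clock: 1.78
eef_pos: [494.4, -465.9, 204.4]
tcp_rot: [-3.14, 0.001, 0.38]
contact_force: [0.4, 0.3, 1.0]
opening: 1.0
grasp_force: 0.0
```

```bash
python3 - <<'E'
from h import *
im=r.grab_frame("wrist"); cv2.imwrite("pics/w2.png",im[:,:,::-1])
s=r.sense();print(s["clock"],s["eef_pos"],s["tcp_rot"])
np.savez("w2.npz",*cam("wrist"))
E
```

```text
1.825 [ 495.2634107  -466.33716761  205.94120959] [ 3.14125813e+00 -9.24687902e-05  3.80134924e-01]
```

View pics/w2.png

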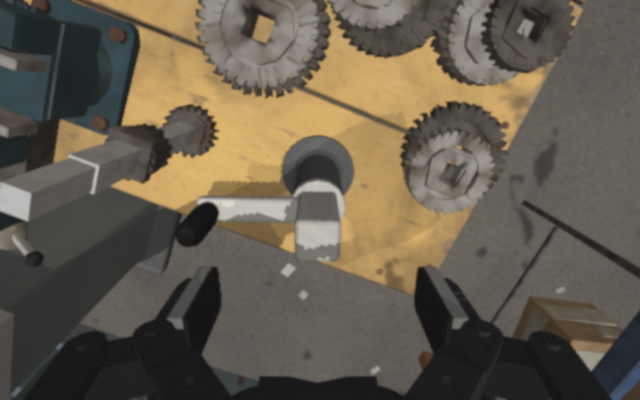

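```bash
python3 - <<'E'
from fit import *
d=np.load("w2.npz"); C=[d[k] for k in d.files]
print(proj(C,pts((494.3,-465.5,1.951),10)).round())
g=cv2.cvtColor(cv2.imread("pics/w2.png"),6)
print(g[210:270:3,318]); print(g[235,288:350:2]); print(g[250,288:350:2])
print(back(C,(319,239.5),165))
print(tool(np.array([494.2,-465.5,136])-r.sense()["eef_pos"]))
E
```

```text
[[186. 238.]
 [293. 261.]
 [292. 219.]
 [339. 219.]
 [338. 261.]]
[ 91  92  91 103 162 180 189 190 190 188 187 183 163 117 117 119 151 114
 100 100]
[164 171 171 143 145 173 185 186 184 184 185 187 188 187 188 190 192 191
 190 190 188 186 184 184 178 162 149 170 175 177 175]
[151 164 169 143 106 114 117 116 124 131 118 118 120 119 118 117 116 117
 116 115 114 115 116 116 111 104 120 138 142 143 144]
[ 495.52369694 -467.1745074   165.        ]
[-0.7 -1.2 69.9]
```

Request:
{"method": "carry_out", "body": {"targets": [{"dp": [0,0,30],"yaw": 0},{"dp": [0,0,55],"yaw": 0},{"dp": [0,0,69],"yaw": 0},{"dp": [0,0,69],"yaw": 0}]}}

```text
clock: 2.33
eef_pos: [495.6, -465.8, 136.6]
tcp_rot: [3.142, 0.0, 0.381]
contact_force: [0.3, -0.2, 0.7]
opening: 0.998
grasp_force: 0.0
```

Request:
{"method": "carry_out", "body": {"targets": [{"dp": [0,0,0],"yaw": 0},{"dp": [0,0,0],"yaw": 0},{"dp": [0,0,0],"yaw": 0},{"dp": [0,0,0],"yaw": 0},{"dp": [0,0,0],"yaw": 0},{"dp": [0,0,0],"yaw": 0}], "fingers": -1, "grip_force": 45}}

```text
clock: 3.08
eef_pos: [495.8, -465.7, 136.9]
tcp_rot: [3.141, -0.0, 0.381]
contact_force: [-0.7, 1.3, 5.8]
opening: 0.297
grasp_force: 45.2
```

Request:
{"method": "carry_out", "body": {"targets": [{"dp": [0,0,-15],"yaw": 0},{"dp": [0,0,-45],"yaw": 0},{"dp": [0,0,-85],"yaw": 0},{"dp": [0,0,-130],"yaw": 0},{"dp": [0,0,-180],"yaw": 0},{"dp": [0,0,-230],"yaw": 0},{"dp": [0,0,-260],"yaw": 0},{"dp": [0,0,-260],"yaw": 0},{"dp": [0,0,-260],"yaw": 0}]}}

```text
clock: 4.2
eef_pos: [495.0, -465.1, 394.4]
tcp_rot: [-3.139, 0.001, 0.381]
contact_force: [-0.5, 0.1, -3.5]
opening: 0.298
grasp_force: 45.1
```

```bash
python3 - <<'E'
from h import *
s=r.sense(); print(s["contact_force"],s["qpos"].round(3),s["opening"],s["eef_pos"])
for w in [(400,-150,400),(400,150,400),(440,330,400)]: print(tool(np.array(w)-s["eef_pos"],s))
C=cam("top"); top=lambda u,v:(190+u/4,90+v/4)
print([back(C,top(360,262),z).round() for z in(100,150,200)])
E
```

```text
[-0.46234181  0.05019327 -3.48376329] [-0.756  0.345  1.309 -0.     1.49   0.433] 0.29803585698973445 [ 495.01907898 -465.07690807  394.39460705]
[  29.  -327.8   -4.9]
[ 140.5 -606.3   -4.3]
[ 244.6 -758.5   -4.1]
[array([679., 174., 100.]), array([668., 168., 150.]), array([657., 163., 200.])]
```

Request:
{"method": "carry_out", "body": {"targets": [{"dp": [3,-35,-5],"yaw": -5},{"dp": [8,-90,-5],"yaw": -12},{"dp": [13,-145,-5],"yaw": -20},{"dp": [18,-200,-5],"yaw": -28},{"dp": [23,-260,-5],"yaw": -36},{"dp": [29,-320,-5],"yaw": -44},{"dp": [50,-375,-5],"yaw": -52},{"dp": [72,-430,-5],"yaw": -60},{"dp": [94,-485,-5],"yaw": -68},{"dp": [115,-540,-5],"yaw": -76},{"dp": [130,-580,-5],"yaw": -82},{"dp": [140,-606,-5],"yaw": -87}]}}

```text
clock: 5.7
eef_pos: [398.9, 150.7, 399.2]
tcp_rot: [-3.138, -0.0, 1.905]
contact_force: [-0.1, -0.4, -4.4]
opening: 0.3
grasp_force: 46.4
```

```bash
python3 - <<'E'
from h import *
s=r.sense(); print(s["qpos"].round(3),s["eef_pos"],s["tcp_rot"])
for w in [(430,330,380)]: print(tool(np.array(w)-s["eef_pos"],s))
E
```

```text
[ 0.357 -0.095  1.803  0.     1.437  0.024] [398.91410615 150.65425707 399.23658551] [-3.13820741e+00 -1.39267679e-04  1.90452351e+00]
[159.3  88.2  19. ]
```

Request:
{"method": "carry_out", "body": {"targets": [{"dp": [40,22,5],"yaw": 0},{"dp": [90,50,10],"yaw": 0},{"dp": [135,75,17],"yaw": 0},{"dp": [159,88,19],"yaw": 0},{"dp": [159,88,19],"yaw": 0},{"dp": [159,88,19],"yaw": 0}]}}

```text
clock: 6.45
eef_pos: [431.8, 326.9, 381.5]
tcp_rot: [-3.14, 0.001, 1.899]
contact_force: [-0.7, -1.0, -4.1]
opening: 0.3
grasp_force: 46.4
```

```bash
python3 - <<'E'
from h import *
im=r.grab_frame("wrist"); cv2.imwrite("pics/w3.png",im[:,:,::-1])
s=r.sense();print(s["clock"],s["eef_pos"],s["tcp_rot"])
C=cam("wrist");np.savez("w3.npz",*C)
print(proj(C,[[572,327,98],[575,221,69]]))
E
```

```text
6.5 [431.92218539 326.72836395 381.91431625] [-3.14057265e+00  7.48936332e-04  1.89879039e+00]
[[420.34446174 188.28430162]
 [386.48238895 248.97581979]]
```

View pics/w3.png

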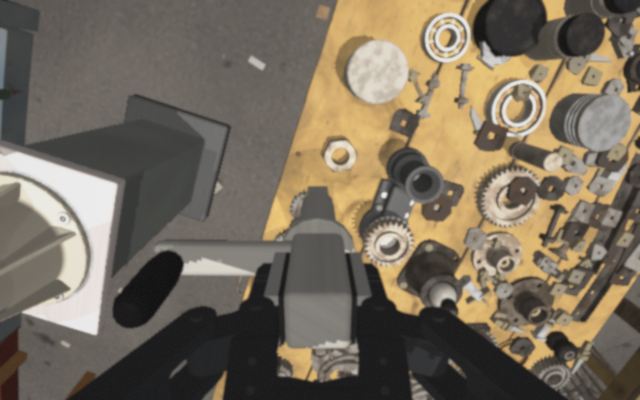

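```bash
cat > well.py <<'E'
from h import *
from scipy.ndimage import map_coordinates
t=np.linspace(0,2*np.pi,72,endpoint=False)
def score(g,C,x,y,rad=25,z=98,d=1.5):
    ring=lambda q:map_coordinates(g,proj(C,np.c_[x+q*np.cos(t),y+q*np.sin(t),0*t+z])[:,::-1].T,order=1)
    return np.median(np.abs(ring(rad+d)-ring(rad-d)))if 0 else (ring(rad+d)-ring(rad-d)).mean()
def search(g,C,c0,rad,z=98,w=14,sgn=1):
    X=[(sgn*score(g,C,c0[0]+i,c0[1]+j,rad,z),c0[0]+i,c0[1]+j) for i in np.arange(-w,w+1,1.) for j in np.arange(-w,w+1,1.)]
    X.sort(reverse=True); return np.round(X[0],1),np.round(np.mean(X[:6],0),1)
if __name__=="__main__":
    d=np.load("w3.npz"); C=[d[k] for k in d.files]
    gw=cv2.cvtColor(cv2.imread("pics/w3.png"),6).astype(float); gt=cv2.cvtColor(cv2.imread("pics/top0.png"),6).astype(float)
    p=back(C,(424,182),98); print("eye",p)
    for n,g,c in(("w",gw,C),("t",gt,cam("top"))):
        for rad,s in((25,1),(20,1),(20,-1),(12.9,1)): print(n,rad,s,*search(g,c,p,rad,sgn=s))
    print(gw[160:206:2,400:448:2].astype(int))
    print(proj(C,[[431.9,326.7,z] for z in(257,277)]))
E
python3 well.py
```

```text
eye [572.98002952 336.18797648  98.        ]
w 25 1 [ 20.9 570.  334.2] [ 20.3 569.  334.7]
w 20 1 [ 24.6 575.  333.2] [ 22.7 574.8 333. ]
w 20 -1 [ 10.8 569.  335.2] [  9.7 568.6 334.7]
w 12.9 1 [ 20.8 573.  334.2] [ 20.3 574.8 339.5]
t 25 1 [ 17.1 571.  325.2] [ 16.6 570.5 325.2]
t 20 1 [ 22.6 574.  331.2] [ 22.2 574.8 332. ]
t 20 -1 [  6.6 570.  326.2] [  6.2 569.6 326.4]
t 12.9 1 [ 21.6 571.  342.2] [ 21.4 576.  338. ]
[[ 65  72  72  73  70  66  61  58  59  63  69  81  96 125 181 190 189 186
  186 182 177 179 181 186]
 [ 72  71  70  63  53  48  47  49  46  48  53  70  93 106 157 189 191 190
  187 184 180 182 184 187]
 [ 68  67  55  48  45  46  45  45  45  46  46  52  76  90 119 176 190 190
  186 181 182 185 187 188]
 [ 64  55  47  45  44  45  42  45  47  55  72  82  93  97 103 125 151 176
  183 183 186 188 189 188]
 [ 58  46  44  45  44  45  45  54  78 102 112 117 114 114 112 115 115 127
  157 180 189 190 189 186]
 [ 50  43  44  45  44  46  63  97 113 114 109  99  93  92  92 100 107 114
  121 151 185 189 187 181]
 [ 47  41  43  41  46  66 102 117 109  97  86  78  75  77  80  79  
[... 1009 characters left out ...]
 78  78
   87 111 114 104 101 107]
 [116 113 112 103 114 115  96  85  85  85  81  81  79  80  80  79  79  86
  107 116  99  87  95 108]
 [117 114 114 112 108 117 112  95  86  85  84  81  80  81  81  83  89 106
  118 112  87  84  84  91]
 [116 115 115 116 113 115 121 115 102  92  89  85  84  85  91 102 114 112
  111  89  82  83  82  83]
 [115 115 115 116 114 138 176 135 120 113 111 110 108 110 113 115 115 100
   85  82  81  82  83  81]
 [114 114 114 115 118 187 224 170 153 141 131 122 118 107 103  96  88  84
   84  82  82  81  81  80]
 [116 115 114 114 123 199 203 169 184 185 168 107  91  77  83  83  83  98
  129 116  82  82  82  82]]
[[316.2158161  192.74960163]
 [316.09712883 201.00976148]]
```

```bash
python3 - <<'E'
from well import *
d=np.load("w3.npz"); C=[d[k] for k in d.files]
gw=cv2.cvtColor(cv2.imread("pics/w3.png"),6).astype(float); gt=cv2.cvtColor(cv2.imread("pics/top0.png"),6).astype(float)
def ring(g,C,x,y,q): return map_coordinates(g,proj(C,np.c_[x+q*np.cos(t),y+q*np.sin(t),0*t+98])[:,::-1].T,order=1)
for n,g,c in(("w",gw,C),("t",gt,cam("top"))):
    X=[]
    for x in np.arange(560,586,.5):
        for y in np.arange(318,346,.5):
            a=ring(g,c,x,y,22.5); X.append((-np.mean(np.abs(a-np.median(a)))+0.3*np.median(a-ring(g,c,x,y,18)),x,y))
    X.sort(reverse=True); print(n,X[0],np.mean(X[:8],0))
print(back(C,(424.6,184.7),98)); print(back(C,(388,240),69)); print(-C[2].T@C[3])
c=cam("top"); u,v=proj(c,[[572,330,98]])[0].astype(int); print(u,v); print(gt[v-9:v+10,u-10:u+11].astype(int))
E
```

```text
w (np.float64(7.543500129377185), np.float64(575.0), np.float64(333.0)) [  7.18535855 574.75       332.9375    ]
t (np.float64(1.5696952349057334), np.float64(574.0), np.float64(331.0)) [  0.99474899 574.         330.75      ]
[575.20778835 333.16258793  98.        ]
[571.49569281 235.03290453  69.        ]
[406.02914878 406.30823836 517.51213621]
240 181
[[182 178 175 174 174 173 175 174 171 173 178 178 179 178 179 181 182 182
  178 105  81]
 [181 178 173 173 172 175 171 172 170 171 172 175 175 176 179 182 180 178
  180 178  86]
 [177 174 169 171 171 176 174 172 168 169 174 169 174 179 183 183 182 183
  181 174 120]
 [172 170 166 172 175 179 171 166 145 146 118 114 132 167 182 185 185 179
  176 156 149]
 [172 169 168 172 177 177 143 115 117  80  68  73  97 121 138 180 177 131
  157 149 134]
 [174 172 173 172 176 162 119  91  82  78  72  72  75  72 121 117 113 118
  144 123 177]
 [174 175 173 175 177 137  99  80  77  92  59  50  66  70  68 114 103  90
   80 129 174]
 [174 173 172 176 166 127  78  82  66  38  31  27  36  62  79 111 132  91
   89  86 124]
 [173 170 169 175 151 113  85 
[... 249 characters left out ...]
6 175 146 126  91  88  72  53  61 139  88 105  82 123  55  42
   81  91  63]
 [173 176 176 172 170 150 128  92  92  77  63 128  81  92 107  96  40  47
  102 101  70]
 [166 170 169 164 163 164 137 128 105  89  94  95  98 114  95  34  37  53
   88  74  76]
 [135 136 137 134 139 137 138 119 117 116 116 119 115  78  39  41  44  66
   82  49  74]
 [ 67  79  93  99 124 103  87  67  74  72  72  56  40  47  38  52  61  58
   58  33  75]
 [ 69  66  71  52 167 165 162 128 128  81  84  67  69  62  64  58  56  57
   46  59  64]
 [ 69  72  80  64 163 164 122 117 125 118  93  59  63  70  65  55  48  54
   60  72 108]
 [103  84  84  57 163 160 128 116 120 122 105  88  81  66  69  65  74  75
   76 113 164]]
```

```bash
python3 - <<'E'
from h import *
a,b=cam("top"),cam("scene")
def n(C,uv): return cv2.undistortPoints(np.array([[uv]],float),C[0],C[1]).reshape(2,1)
def tri(u,v):
    P=[np.c_[C[2],C[3]] for C in(a,b)]
    X=cv2.triangulatePoints(P[0],P[1],n(a,u),n(b,v)).ravel(); return (X[:3]/X[3]).round(1)
print("knob",tri((190+213/4,90+190/4),(140+318/3,120+47/3)))
print("ball",tri((190+358/4,90+262/4),(140+342/3,120+332/3)))
s=r.sense(); print(tool(np.array([574.3,333,381])-s["eef_pos"],s), tool(np.array([574.3,333,240])-s["eef_pos"],s))
E
```

```text
knob [672.1 265.  389.7]
ball [682.3 177.8  79.2]
[-39.9 136.8   0.8] [-39.8 137.  141.8]
```

Request:
{"method": "carry_out", "body": {"targets": [{"dp": [-10,35,0],"yaw": 0},{"dp": [-22,75,0],"yaw": 0},{"dp": [-33,112,5],"yaw": 0},{"dp": [-39.8,137,25],"yaw": 0},{"dp": [-39.8,137,65],"yaw": 0},{"dp": [-39.8,137,105],"yaw": 0},{"dp": [-39.8,137,135],"yaw": 0},{"dp": [-39.8,137,142],"yaw": 0},{"dp": [-39.8,137,142],"yaw": 0},{"dp": [-39.8,137,142],"yaw": 0}]}}

```text
clock: 7.75
eef_pos: [575.5, 334.7, 242.2]
tcp_rot: [3.139, -0.001, 1.899]
contact_force: [0.2, 0.3, -3.0]
opening: 0.297
grasp_force: 47.1
```

```bash
python3 - <<'E'
from h import *
im=r.grab_frame("wrist"); t=r.grab_frame("top"); s=r.grab_frame("scene")
c=np.zeros((600,800,3),np.uint8)
c[:400,:640]=im[:,:,::-1]
a=t[155:205,225:290,::-1]; c[400:600,:260]=cv2.resize(a,None,fx=4,fy=4,interpolation=2)
a=s[190:290,240:320,::-1]; c[300:600,560:800]=cv2.resize(a,None,fx=3,fy=3,interpolation=2)
cv2.imwrite("pics/w4.png",c); cv2.imwrite("pics/w4full.png",im[:,:,::-1])
q=r.sense();print(q["clock"],q["eef_pos"],q["tcp_rot"],q["contact_force"],q["wrist_torque"])
C=cam("wrist");np.savez("w4.npz",*C)
print(proj(C,[[574.6,332.2,98]]))
E
```

```text
7.9 [575.10099442 334.74077064 241.58660653] [ 3.13973458e+00 -3.52490891e-04  1.89959603e+00] [-0.56370927 -0.77425293 -4.0366652 ] [ 0.01207818 -0.00909681  0.02568564]
[[314.30968648 188.65596645]]
```

View pics/w4.png

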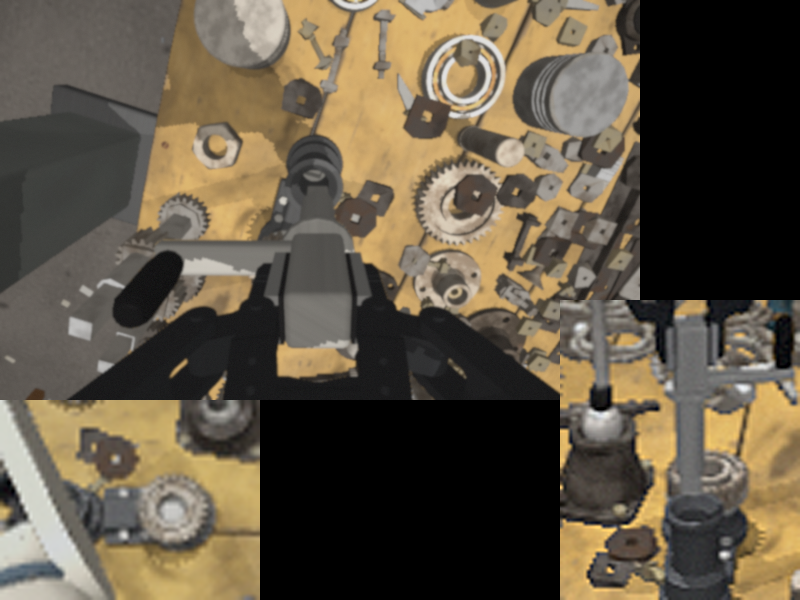

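```bash
python3 - <<'E'
from h import *
s=r.grab_frame("scene"); cv2.imwrite("pics/s5.png",s[:,:,::-1]); C=cam("scene"); g=cv2.cvtColor(s,7).astype(int)
q=r.sense(); tz=q["eef_pos"][2]-126.9; x,y=574.9,333.2
print("tip z",tz,proj(C,[[574.6,332.2,98],[x,y,tz],[x,y,tz+60]]).round(1))
for v in range(232,268,2): print(v,g[v,268:304])
E
```

```text
tip z 114.39636476036236 [[284.2 259.1]
 [284.  253.8]
 [283.9 232.9]]
232 [158 153 155 159 163 154 166 172 174 179 142  85 102 108 110 111 109 103
  97  93 157 188 187 182 186 191 191 192 188 191 194 189 130  77 154 181]
234 [167 164 170 173 170 174 176 176 180 187 156  85 103 110 108 112 109 106
  95  95 153 195 191 191 193 193 193 190 191 187 194 169  85 129 191 180]
236 [177 183 178 182 187 185 185 191 188 199 160  87 102 109 114 112 107 105
  98  93 162 201 193 193 191 186 187 192 189 187 188 133  61 143 185 175]
238 [183 181 183 185 185 182 184 186 187 190 156  90 103 110 112 111 109 105
  95  92 165 202 194 196 196 193 194 187 170 163 147  86 108 169 176 171]
240 [184 184 186 183 179 177 181 185 188 195 161  94 102 107 115 110 110  99
  94  97 138 162 144 147 159 168 160 153 169 191 155  62 127 179 171 162]
242 [190 184 180 176 184 184 185 188 192 185 135  96 104 112 110 113 110 105
  93  95 134 157 156 153 126 105 101 114 154 161 117  99 156 180 166 159]
244 [173 164 176 197 191 191 194 190 146 106 103 100 109 111 113 112 107 100
  99  86  88  98  94  93 100 112 156 206 167 1
[... 988 characters left out ...]
70  71  72  76  79  76
  78  82  79  78  76  78  72  53  68  76  80  82  87 100 124 139 132 131]
260 [186 185 188 189 193 198 161  81  74  53  62  68  63  52  52  52  48  50
  59  54  70  87  69  43  49  49  72 106 109  85  56  39  83 131 153 157]
262 [188 192 182 167 171 167 124  66  87  89  73  46  35  44  46  48  50  48
  48  52  48  36  47  60  63  48  43  50  51  42  36  40  44  42 134 181]
264 [167 162 162 164 164 144  93  76  48  52  66  82 105 106 102 113 117 116
  89  59  64  63  61  47  44  46  46  54  49  39  40  51  48  36  72 111]
266 [ 67  72  85 121 162 130  66  93  78  41  37  42  51  49  52  55  53  54
  51  51  47  42  41  40  42  53  47  47  47  50  53  47  55  53  76 110]
```

Request:
{"method": "carry_out", "body": {"targets": [{"dp": [-1.3,-1.5,5],"yaw": 0},{"dp": [-1.3,-1.5,12],"yaw": 0},{"dp": [-1.3,-1.5,18],"yaw": 0},{"dp": [-1.3,-1.5,22],"yaw": 0},{"dp": [-1.3,-1.5,24],"yaw": 0},{"dp": [-1.3,-1.5,24],"yaw": 0}]}}

```text
clock: 8.7
eef_pos: [573.6, 332.7, 216.1]
tcp_rot: [-3.141, 0.0, 1.9]
contact_force: [-0.5, -0.4, -3.8]
opening: 0.298
grasp_force: 47.2
```

```bash
python3 -c "
from h import *
s=r.sense();print(s['clock'],s['eef_pos'],s['contact_force'],s['wrist_torque'])"
```

```text
8.7 [573.63911974 332.72681564 216.12007844] [-0.46468311 -0.39887934 -3.82057979] [0.00435453 0.04389704 0.0062275 ]
```

Request:
{"method": "carry_out", "body": {"targets": [{"dp": [0,0,2],"yaw": 0},{"dp": [0,0,4],"yaw": 0},{"dp": [0,0,6],"yaw": 0},{"dp": [0,0,8],"yaw": 0},{"dp": [0,0,8],"yaw": 0}]}}

```text
clock: 9.32
eef_pos: [573.5, 332.7, 208.0]
tcp_rot: [-3.141, 0.0, 1.899]
contact_force: [-1.2, 0.4, -3.6]
opening: 0.296
grasp_force: 47.1
```

Request:
{"method": "carry_out", "body": {"targets": [{"dp": [0,0,2],"yaw": 0},{"dp": [0,0,4],"yaw": 0},{"dp": [0,0,6],"yaw": 0},{"dp": [0,0,8],"yaw": 0},{"dp": [0,0,10],"yaw": 0},{"dp": [0,0,10],"yaw": 0}]}}

```text
clock: 10.07
eef_pos: [573.6, 332.7, 198.0]
tcp_rot: [-3.141, 0.0, 1.899]
contact_force: [-1.7, 0.0, -3.9]
opening: 0.3
grasp_force: 47.2
```

Request:
{"method": "carry_out", "body": {"targets": [{"dp": [0,0,2],"yaw": 0},{"dp": [0,0,4],"yaw": 0},{"dp": [0,0,6],"yaw": 0},{"dp": [0,0,8],"yaw": 0},{"dp": [0,0,8],"yaw": 0}]}}

```text
clock: 10.7
eef_pos: [573.7, 333.1, 190.7]
tcp_rot: [3.141, -0.001, 1.899]
contact_force: [-2.0, 2.6, 0.9]
opening: 0.302
grasp_force: 47.8
```

Request:
{"method": "carry_out", "body": {"targets": [{"dp": [0.8,-0.2,0],"yaw": 0},{"dp": [0.8,-0.2,0],"yaw": 0},{"dp": [0.8,-0.2,0],"yaw": 0}]}}

```text
clock: 11.08
eef_pos: [573.5, 333.5, 190.5]
tcp_rot: [3.141, 0.0, 1.9]
contact_force: [-2.0, 1.2, 1.6]
opening: 0.296
grasp_force: 48.0
```

Request:
{"method": "carry_out", "body": {"targets": [{"dp": [0.6,-0.6,0],"yaw": 0},{"dp": [0.6,-0.6,0],"yaw": 0},{"dp": [0.6,-0.6,1.5],"yaw": 0},{"dp": [0.6,-0.6,1.5],"yaw": 0}]}}

```text
clock: 11.58
eef_pos: [572.3, 333.7, 188.2]
tcp_rot: [-3.141, 0.0, 1.899]
contact_force: [0.6, 0.8, -4.5]
opening: 0.298
grasp_force: 47.1
```

Request:
{"method": "carry_out", "body": {"targets": [{"dp": [0,0,2],"yaw": 0},{"dp": [0,0,4],"yaw": 0},{"dp": [0,0,6],"yaw": 0},{"dp": [0,0,8],"yaw": 0},{"dp": [0,0,10],"yaw": 0},{"dp": [0,0,12],"yaw": 0},{"dp": [0,0,14],"yaw": 0},{"dp": [0,0,16],"yaw": 0},{"dp": [0,0,18],"yaw": 0},{"dp": [0,0,20],"yaw": 0},{"dp": [0,0,20],"yaw": 0}]}}

```text
clock: 12.95
eef_pos: [572.4, 333.8, 168.5]
tcp_rot: [-3.141, -0.0, 1.899]
contact_force: [1.1, 2.0, -5.2]
opening: 0.298
grasp_force: 47.1
```

Request:
{"method": "carry_out", "body": {"targets": [{"dp": [0.3,0.3,1],"yaw": 0},{"dp": [0.3,0.3,2.5],"yaw": 0},{"dp": [0.3,0.3,4],"yaw": 0},{"dp": [0.3,0.3,5.5],"yaw": 0},{"dp": [0.3,0.3,7],"yaw": 0},{"dp": [0.3,0.3,8],"yaw": 0},{"dp": [0.3,0.3,9],"yaw": 0},{"dp": [0.3,0.3,9],"yaw": 0}]}}

```text
clock: 13.95
eef_pos: [572.6, 334.1, 159.7]
tcp_rot: [-3.141, 0.0, 1.9]
contact_force: [-0.3, 0.3, -3.8]
opening: 0.3
grasp_force: 47.2
```

Request:
{"method": "carry_out", "body": {"targets": [{"dp": [0,0,1],"yaw": 0},{"dp": [0,0,2],"yaw": 0},{"dp": [0,0,3],"yaw": 0},{"dp": [0,0,4],"yaw": 0},{"dp": [0,0,4],"yaw": 0}]}}

```text
clock: 14.58
eef_pos: [572.7, 334.3, 156.2]
tcp_rot: [3.141, -0.0, 1.9]
contact_force: [-1.5, -0.2, 1.7]
opening: 0.298
grasp_force: 47.9
```

Request:
{"method": "carry_out", "body": {"targets": [{"dp": [0,0,1],"yaw": 0},{"dp": [0,0,2],"yaw": 0},{"dp": [0,0,2],"yaw": -2},{"dp": [0,0,2],"yaw": -4},{"dp": [0,0,2],"yaw": -6},{"dp": [0,0,2],"yaw": -8},{"dp": [0,0,2],"yaw": -8}]}}

```text
clock: 15.45
eef_pos: [572.8, 334.3, 153.9]
tcp_rot: [3.141, -0.0, 2.04]
contact_force: [-0.9, -0.7, 4.7]
opening: 0.3
grasp_force: 48.4
```

Request:
{"method": "carry_out", "body": {"targets": [{"dp": [0,0,0],"yaw": -2},{"dp": [0,0,0],"yaw": -4},{"dp": [0,0,0],"yaw": -6},{"dp": [0,0,0],"yaw": -8},{"dp": [0,0,0],"yaw": -8}]}}

```text
clock: 16.08
eef_pos: [572.6, 334.2, 153.8]
tcp_rot: [-3.142, -0.0, 2.179]
contact_force: [-0.7, -0.3, 5.1]
opening: 0.299
grasp_force: 48.4
```

Request:
{"method": "carry_out", "body": {"targets": [{"dp": [0,0,0],"yaw": -2},{"dp": [0,0,0],"yaw": -4},{"dp": [0,0,0],"yaw": -6},{"dp": [0,0,0],"yaw": -8},{"dp": [0,0,0],"yaw": -8}]}}

```text
clock: 16.7
eef_pos: [572.5, 334.2, 153.7]
tcp_rot: [-3.141, -0.0, 2.319]
contact_force: [-2.2, -0.5, 4.9]
opening: 0.298
grasp_force: 48.3
```

Request:
{"method": "carry_out", "body": {"targets": [{"dp": [0,0,0],"yaw": -2},{"dp": [0,0,0],"yaw": -4},{"dp": [0,0,0],"yaw": -6},{"dp": [0,0,0],"yaw": -8},{"dp": [0,0,0],"yaw": -8}]}}

```text
clock: 17.32
eef_pos: [572.4, 334.1, 153.7]
tcp_rot: [-3.141, -0.0, 2.46]
contact_force: [-3.2, -0.6, 6.0]
opening: 0.301
grasp_force: 48.4
```

Request:
{"method": "carry_out", "body": {"targets": [{"dp": [0.4,-0.3,0],"yaw": -2},{"dp": [0.4,-0.3,0],"yaw": -4},{"dp": [0.4,-0.3,0],"yaw": -6},{"dp": [0.4,-0.3,0],"yaw": -8},{"dp": [0.4,-0.3,0],"yaw": -8}]}}

```text
clock: 17.95
eef_pos: [572.1, 334.1, 153.8]
tcp_rot: [-3.141, 0.0, 2.598]
contact_force: [-1.3, -2.3, 5.5]
opening: 0.298
grasp_force: 48.3
```

Request:
{"method": "carry_out", "body": {"targets": [{"dp": [0,-0.4,0],"yaw": -2},{"dp": [0,-0.4,0],"yaw": -4},{"dp": [0,-0.4,0],"yaw": -6},{"dp": [0,-0.4,0],"yaw": -8},{"dp": [0,-0.4,0],"yaw": -8}]}}

```text
clock: 18.58
eef_pos: [571.9, 333.9, 153.8]
tcp_rot: [3.142, 0.0, 2.738]
contact_force: [-0.7, -1.0, 5.4]
opening: 0.302
grasp_force: 48.4
```

Request:
{"method": "carry_out", "body": {"targets": [{"dp": [0,0,0],"yaw": -2},{"dp": [0,0,0],"yaw": -4},{"dp": [0,0,0],"yaw": -6},{"dp": [0,0,0],"yaw": -8},{"dp": [0,0,0],"yaw": -8}]}}

```text
clock: 19.2
eef_pos: [571.8, 333.8, 153.7]
tcp_rot: [-3.141, -0.0, 2.878]
contact_force: [-1.7, -1.3, 4.8]
opening: 0.294
grasp_force: 48.3
```

Request:
{"method": "carry_out", "body": {"targets": [{"dp": [0.3,-0.3,0],"yaw": -2},{"dp": [0.3,-0.3,0],"yaw": -4},{"dp": [0.3,-0.3,0],"yaw": -6},{"dp": [0.3,-0.3,0],"yaw": -8},{"dp": [0.3,-0.3,0],"yaw": -8}]}}

```text
clock: 19.82
eef_pos: [571.6, 333.5, 153.8]
tcp_rot: [-3.141, 0.0, 3.017]
contact_force: [0.3, -1.4, 4.5]
opening: 0.302
grasp_force: 48.2
```

Request:
{"method": "carry_out", "body": {"targets": [{"dp": [0,-0.3,0],"yaw": -2},{"dp": [0,-0.3,0],"yaw": -4},{"dp": [0,-0.3,0],"yaw": -6},{"dp": [0,-0.3,0],"yaw": -8},{"dp": [0,-0.3,0],"yaw": -8}]}}

```text
clock: 20.45
eef_pos: [571.4, 333.4, 153.6]
tcp_rot: [3.142, -0.0, -3.126]
contact_force: [-0.8, -0.0, -4.1]
opening: 0.3
grasp_force: 47.2
```

Request:
{"method": "carry_out", "body": {"targets": [{"dp": [0,0,1],"yaw": 0},{"dp": [0,0,2],"yaw": 0},{"dp": [0,0,3],"yaw": 0},{"dp": [0,0,3],"yaw": 0}]}}

```text
clock: 20.95
eef_pos: [571.5, 333.3, 150.7]
tcp_rot: [-3.142, -0.0, -3.127]
contact_force: [0.2, -0.3, -4.1]
opening: 0.299
grasp_force: 47.2
```

```bash
python3 -c "
from h import *
s=r.sense();print(s['clock'],s['eef_pos'],s['contact_force'],s['wrist_torque'],s['qpos'])"
```

```text
20.95 [571.47758044 333.34387763 150.66336717] [ 0.16133991 -0.27749613 -4.12219036] [-0.09270276  0.09223357 -0.01929503] [ 5.25753809e-01  4.96657682e-01  1.62378519e+00  6.91261691e-05
  1.02126195e+00 -1.05953230e+00]
```

Going in freely; on to the floor.

Request:
{"method": "carry_out", "body": {"targets": [{"dp": [0,0,1.5],"yaw": 0},{"dp": [0,0,3],"yaw": 0},{"dp": [0,0,4.5],"yaw": 0},{"dp": [0,0,6],"yaw": 0},{"dp": [0,0,7.5],"yaw": 0},{"dp": [0,0,9],"yaw": 0},{"dp": [0,0,10],"yaw": 0},{"dp": [0,0,10],"yaw": 0}]}}

```text
clock: 21.95
eef_pos: [571.5, 333.3, 140.6]
tcp_rot: [-3.142, -0.0, -3.127]
contact_force: [-0.7, -1.0, -4.2]
opening: 0.298
grasp_force: 47.2
```

Request:
{"method": "carry_out", "body": {"targets": [{"dp": [0,0,0.7],"yaw": 0},{"dp": [0,0,1.4],"yaw": 0},{"dp": [0,0,2],"yaw": 0},{"dp": [0,0,2],"yaw": 0}]}}

```text
clock: 22.45
eef_pos: [571.5, 333.3, 139.0]
tcp_rot: [-3.142, 0.0, -3.127]
contact_force: [-1.7, -0.5, -1.4]
opening: 0.297
grasp_force: 47.6
```

Request:
{"method": "carry_out", "body": {"targets": [{"dp": [0,0,0.3],"yaw": 1.5},{"dp": [0,0.1,0.3],"yaw": 4},{"dp": [0,0.2,0.3],"yaw": 7},{"dp": [0,0.25,0.3],"yaw": 10},{"dp": [0,0.3,0.3],"yaw": 13},{"dp": [-0.1,0.4,0.3],"yaw": 16},{"dp": [-0.1,0.5,0.3],"yaw": 19},{"dp": [-0.1,0.5,0.3],"yaw": 22},{"dp": [-0.2,0.6,0.3],"yaw": 25},{"dp": [-0.2,0.7,0.3],"yaw": 28},{"dp": [-0.2,0.8,0.3],"yaw": 30},{"dp": [-0.2,0.8,0.3],"yaw": 30}]}}

```text
clock: 23.95
eef_pos: [571.7, 334.1, 138.6]
tcp_rot: [-3.141, -0.0, 2.632]
contact_force: [-1.8, -0.7, 1.3]
opening: 0.302
grasp_force: 47.8
```

```bash
python3 -c "
from h import *
s=r.sense();print(s['clock'],s['eef_pos'],s['contact_force'],s['wrist_torque'],s['tcp_rot'])
im=r.grab_frame('scene');cv2.imwrite('pics/s6.png',im[:,:,::-1])
t=r.grab_frame('top');cv2.imwrite('pics/t6.png',t[:,:,::-1])
"
```

```text
23.95 [571.65280812 334.07853951 138.60974374] [-1.81460148 -0.71400544  1.33786081] [-0.4752902   0.59186351  0.14650981] [-3.14141140e+00 -7.06268540e-06  2.63243688e+00]
```

Request:
{"method": "carry_out", "body": {"targets": [{"dp": [0.2,0,-0.3],"yaw": 3},{"dp": [0.2,0,-0.3],"yaw": 6},{"dp": [0.2,0.1,-0.3],"yaw": 9},{"dp": [0.2,0.1,-0.3],"yaw": 12},{"dp": [0.1,0.2,-0.3],"yaw": 15},{"dp": [0.1,0.3,-0.3],"yaw": 18},{"dp": [0.1,0.4,-0.3],"yaw": 21},{"dp": [0,0.5,-0.3],"yaw": 24},{"dp": [0,0.55,-0.3],"yaw": 27},{"dp": [0,0.6,-0.3],"yaw": 30},{"dp": [0,0.6,-0.3],"yaw": 30}]}}

```text
clock: 25.42
eef_pos: [572.2, 334.8, 138.9]
tcp_rot: [3.141, -0.0, 2.11]
contact_force: [-1.6, -1.0, 1.1]
opening: 0.299
grasp_force: 47.8
```

```bash
python3 -c "
from h import *
s=r.sense();print(s['clock'],s['eef_pos'],s['contact_force'],s['wrist_torque'],s['tcp_rot'])
"
```

```text
25.425 [572.22049439 334.84489124 138.89344893] [-1.5516633  -0.97573754  1.05020872] [-0.25810603  0.38070348  0.14706258] [ 3.14097741e+00 -5.71590095e-05  2.10962302e+00]
```

Request:
{"method": "carry_out", "body": {"targets": [{"dp": [0,0,-0.2],"yaw": 2},{"dp": [0,0,-0.2],"yaw": 4},{"dp": [0,0.1,-0.2],"yaw": 6},{"dp": [0,0.1,-0.2],"yaw": 8},{"dp": [0,0.2,-0.2],"yaw": 10},{"dp": [0,0.2,-0.2],"yaw": 12},{"dp": [0,0.2,-0.2],"yaw": 14},{"dp": [0,0.2,-0.2],"yaw": 14}]}}

```text
clock: 26.42
eef_pos: [572.4, 334.9, 139.0]
tcp_rot: [3.141, -0.0, 1.864]
contact_force: [2.3, 0.4, -3.5]
opening: 0.297
grasp_force: 47.2
```

```bash
python3 -c "
from h import *
s=r.sense();print(s['clock'],s['eef_pos'],s['contact_force'],s['wrist_torque'],s['tcp_rot'])
"
```

```text
26.425 [572.36622559 334.89317882 138.97416826] [ 2.29690578  0.40707436 -3.47366524] [ 0.07455187 -0.46165819  0.13194442] [ 3.14113509e+00 -8.46439699e-05  1.86397322e+00]
```

Request:
{"method": "carry_out", "body": {"targets": [{"dp": [0,0,0.2],"yaw": 1.5},{"dp": [0,0,0.2],"yaw": 3},{"dp": [0,0,0.2],"yaw": 4},{"dp": [0,0,0.2],"yaw": 4}]}}

```text
clock: 26.92
eef_pos: [572.4, 334.9, 139.0]
tcp_rot: [3.141, -0.0, 1.795]
contact_force: [2.0, -0.5, -1.2]
opening: 0.301
grasp_force: 47.5
```

```bash
python3 -c "
from h import *
s=r.sense();print(s['clock'],s['eef_pos'],s['contact_force'],s['wrist_torque'],s['tcp_rot'])
"
```

```text
26.925 [572.40659502 334.8870094  138.96497858] [ 1.96477883 -0.46691933 -1.24253248] [ 0.09410643 -0.70120773  0.12262552] [ 3.14099466e+00 -1.18172958e-04  1.79452068e+00]
```

Request:
{"method": "carry_out", "body": {"targets": [{"dp": [0,0,0],"yaw": 1.5},{"dp": [0,0,0],"yaw": 3},{"dp": [0,0,0],"yaw": 4},{"dp": [0,0,0],"yaw": 4}]}}

```text
clock: 27.42
eef_pos: [572.4, 334.9, 138.9]
tcp_rot: [3.141, -0.0, 1.725]
contact_force: [2.9, 0.3, 0.2]
opening: 0.296
grasp_force: 47.6
```

```bash
python3 -c "
from h import *
s=r.sense();print(s['clock'],s['eef_pos'],s['contact_force'],s['wrist_torque'],s['tcp_rot'])
"
```

```text
27.425 [572.43828692 334.89113135 138.94700171] [2.90144671 0.2553538  0.16332139] [ 0.12718047 -0.95072597  0.43101081] [ 3.14095208e+00 -1.15341828e-04  1.72492721e+00]
```

Request:
{"method": "carry_out", "body": {"targets": [{"dp": [0,0,0],"yaw": 1},{"dp": [0,0,0],"yaw": 1.5},{"dp": [0,0,0],"yaw": 1.5}]}}

```text
clock: 27.8
eef_pos: [572.4, 334.9, 139.0]
tcp_rot: [3.141, -0.0, 1.699]
contact_force: [3.8, 0.3, -0.4]
opening: 0.297
grasp_force: 47.7
```

```bash
python3 -c "
from h import *
s=r.sense();print(s['clock'],s['eef_pos'],s['contact_force'],s['wrist_torque'],s['tcp_rot'])
"
```

```text
27.8 [572.41395763 334.91385826 138.96470469] [ 3.80297319  0.31634193 -0.38524626] [ 0.15144784 -1.15549909  0.69145592] [ 3.14098000e+00 -1.18444201e-04  1.69900405e+00]
```

Request:
{"method": "carry_out", "body": {"targets": [{"dp": [0,0.7,0],"yaw": 0},{"dp": [0,0.7,0],"yaw": 0}]}}

```text
clock: 28.05
eef_pos: [572.7, 334.9, 138.8]
tcp_rot: [-3.141, 0.0, 1.699]
contact_force: [2.5, 0.8, 2.3]
opening: 0.3
grasp_force: 47.8
```

Request:
{"method": "carry_out", "body": {"targets": [{"dp": [0,0,0],"yaw": 0},{"dp": [0,0,0],"yaw": 0},{"dp": [0,0,0],"yaw": 0},{"dp": [0,0,0],"yaw": 0},{"dp": [0,0,0],"yaw": 0},{"dp": [0,0,0],"yaw": 0}], "fingers": 0.15}}

```text
clock: 28.8
eef_pos: [572.9, 334.9, 138.8]
tcp_rot: [-3.142, -0.0, 1.699]
contact_force: [0.2, -0.3, 0.1]
opening: 0.581
grasp_force: 0.0
```

```bash
python3 -c "
from h import *
s=r.sense();print(s['clock'],s['eef_pos'],s['contact_force'],s['wrist_torque'],s['opening'],s['grasp_force'])
"
```

```text
28.8 [572.87959054 334.89858014 138.80236126] [ 0.23713815 -0.29580384  0.14148124] [-0.01571     0.04141033  0.01246749] 0.5806399475877718 0.0
```

Released with no contact force; lift straight up, slowly first, then retreat for a look.

Request:
{"method": "carry_out", "body": {"targets": [{"dp": [0,0,-4],"yaw": 0},{"dp": [0,0,-12],"yaw": 0},{"dp": [0,0,-25],"yaw": 0},{"dp": [0,0,-45],"yaw": 0},{"dp": [0,0,-80],"yaw": 0},{"dp": [0,0,-130],"yaw": 0},{"dp": [0,0,-180],"yaw": 0},{"dp": [0,0,-220],"yaw": 0},{"dp": [0,-50,-240],"yaw": 0},{"dp": [0,-105,-240],"yaw": 0},{"dp": [0,-150,-240],"yaw": 0},{"dp": [0,-150,-240],"yaw": 0}]}}

```text
clock: 30.3
eef_pos: [421.8, 315.4, 380.9]
tcp_rot: [3.14, -0.001, 1.7]
contact_force: [0.4, -0.6, 1.3]
opening: 0.577
grasp_force: 0.0
```

```bash
python3 - <<'E'
from h import *
im=r.grab_frame("wrist"); t=r.grab_frame("top"); s=r.grab_frame("scene"); s0=cv2.imread("pics/scene0.png")
c=np.zeros((600,800,3),np.uint8)
c[:400,:640]=im[:,:,::-1]
a=t[155:205,225:290,::-1]; c[400:600,:260]=cv2.resize(a,None,fx=4,fy=4,interpolation=2)
b=np.s_[205:305,230:310]
c[300:600,560:800]=cv2.resize(s[b][:,:,::-1],None,fx=3,fy=3,interpolation=2)
c[300:600,310:550]=cv2.resize(s0[b],None,fx=3,fy=3,interpolation=2)
cv2.imwrite("pics/w9.png",c)
q=r.sense();print(q["clock"],q["eef_pos"],q["contact_force"])
C=cam("scene"); print([proj(C,[[572.9,333.3,z]]).round(1) for z in(12+98,12+155)])
print(proj(cam("wrist"),[[572.9,333.3,167]]))
E
```

```text
30.45 [424.85618925 315.99026805 379.88353279] [-0.99432449  0.30579154  0.77638275]
[array([[284.8, 255.4]]), array([[284.7, 235.6]])]
[[457.95243163 169.25672423]]
```

View pics/w9.png

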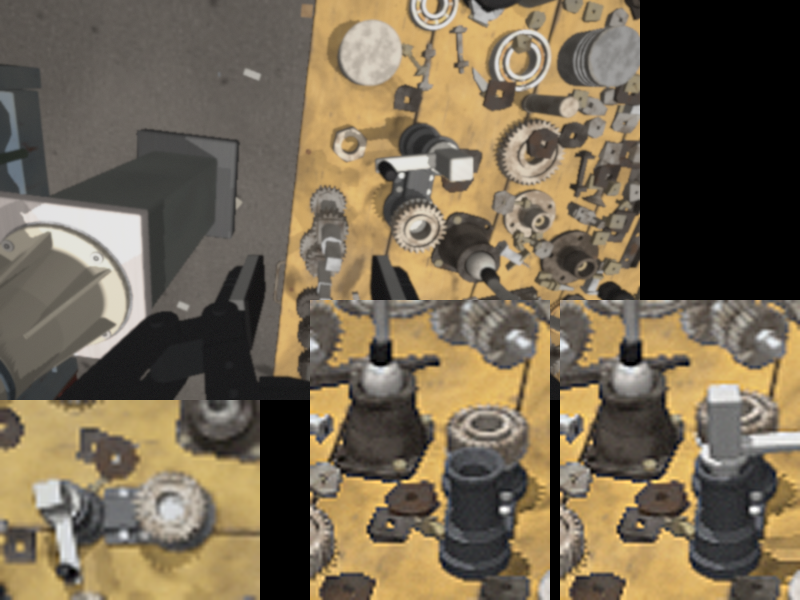

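```bash
python3 -c "
from rig import r
print(r.sense()['clock'], r.sign_off())"
```

```text
the job is handed in; nothing more can be done
30.45 None
```

The crank stands fully home in the jack and released, the saddle is up at its stop with the gear still on it, the piston and nut look untouched in the last pictures, and the job was handed in at 30.5 s.

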